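# Dose taken: shut the pill box and zero the reminder timer

## Robot

A 7-joint arm with a two-finger parallel gripper is mounted at the origin on the work surface. World frame = base frame: x ahead of the robot, y to its left, z up, the work surface at z = 0. Lengths are in m, angles in rad, forces in N, time in s.
With the tool pointing down it reaches from about 0.425 to 0.95 m from the base axis. Payload 4.7 kg.
Tool frame: the origin (TCP) lies on the centre line of the jaws, within the pads' length; the fingertips stand 17 mm ahead of it and the grasp point (between the pads) lies 2 mm behind it; x points along the fingers, y is the direction in which the jaws open and shut, and the axes are right-handed (so a half turn about x gives the same grasp; the last joint's range is limited). The gripper opens to 85 mm and grips with 20 to 120 N. Pads are 22 mm wide; open, the fingers measure 114 mm over their backs; the gripper's body (76 mm by 85 mm) begins 54 mm behind the grasp point. The pads swing forward as they close: fully open they stand 13 mm farther back than shut.
Start: joints at [1.162, 0.469, -0.049, 1.532, 0.024, 1.141, -0.082], TCP at [0.25, -0.627, 0.248] pointing down, gripper open.
Joint ranges: [-2.59, 2.59], [-0.33, 1.99], [-1.39, 1.29], [0.1, 2.45], [-1.04, 4.18], [0.21, 1.99], [-2.66, 2.66]. Speed limits (rad/s): [2.57, 2.57, 3.14, 3.14, 3.14, 3.14, 3.14].

## Interface

Orientations are given as a rotation vector (axis times angle).
In Python, from cell import state, camera, close_job gives the robot as it stands. The module is installed in compiled form; this text tells all that it offers.
- The arm moves only by the shell command python3 -m creep 'ROWS' [FORCE]. ROWS is JSON, one flat list of numbers, 7 for each row, row after row: the shift along the tool's x, y, z in cm, then the turn, a rotation vector about the tool's x, y, z in degrees, then the closure, from 0 (fully open) to 1 (shut). In form: [tx, ty, tz, wx, wy, wz, jaw, tx, ty, tz, wx, wy, wz, jaw, ...]. A call has 1 to 8 rows; each row shifts and turns the commanded pose from where the row before left it, along the tool's axes as they then stand; what a row does not reach is not made up. A row lasts 1/12 s, in which the tool goes at most 41.7 mm and 7.16 degrees, less where a joint would pass 70% of its speed; a pose out of reach is approached as far as the arm can. A call with a gripper value outside its range is refused whole. The fingers move at their own pace and stop on an object; FORCE is the grip in N (left out, the last holds). Time passes only in rows, so rows that do not move let the fingers close. It gives the time, the measured TCP pose, the force and the opening at its end, in the units of the state.
- state(): the state, without advancing time (a new reading comes with each control period).
- camera(name): name is "side" or "top"; returns a dict with "image" (420x560x3 uint8, red, green, blue), "fovy" (degrees; the focal length in pixels is half the picture's height over the tangent of half this angle, whatever the lens; pixels are square), "cx", "cy" (the principal point, pixels), "R" (3x3) and "t" (3): a world point X has camera coordinates R X + t. Camera axes: x right, y down, z forward; pixel columns grow to the right and rows downward; lengths in m; the calibration is good to about 2 mm. A picture is of the moment at which its call begins. There is no depth.
- close_job(): hands the job in, once; it reports no verdict.
The state is a dict: "time": time; "joints": joint angles; "dq": joint speeds; "joint_torque": joint torques, N m; "ee_pos": TCP position; "tool_rot": TCP orientation; "force": force on the tool from outside, world axes, zero at the start; "torque": the same for the moment, N m; "gripper_width": finger opening in m.
Only numpy, scipy, OpenCV 4.12 (cv2) and the standard library are available. Lean on these libraries where they do the work, as an engineer would, in place of code of your own. Each camera call takes 0.05 s, during which the arm holds its last target.

## Task

The dose has been taken, so close up: shut the one pill box that still stands open, its lid pressed down flush with the others, and stop the reminder timer by turning its grip bar back anticlockwise until the dial rests at its zero stop, red end on the red mark, without forcing it. Leave the organiser, its other boxes, the bottle, the tin and the egg cup standing where they are.

Things in the scene. Friction and masses are not known exactly. Their poses are not given: they have to be found in the camera images.
- timer: wind-up reminder timer, round, stuck by its magnet back to the steel fridge top in front of the tray (it cannot shift). Steel base 84 mm across and 16 mm high; origin at the centre of its underside (fridge top, z = 0), z up. A red mark on the rim of the base, in direction -x of this body, is the zero mark
- timer_dial (a joint): turn of the timer's white dial, rad: 0 = at its zero stop, the red end of the grip bar pointing at the red mark on the base; grows as the dial is wound clockwise seen from above (to 5.5). Starts at 1.0 to 2.9, so it is turned back anticlockwise. A slip clutch lets it be turned back by hand: it takes about 0.05 N m and stays where it is left
- timer_axis (a point): point on the dial's upright turning axis, at the top of the grip bar, 42 mm above the fridge top. Dial disc 67 mm across, its face 26 mm above the fridge top; across its middle stands a straight upright black grip bar 60 mm long, 11 mm wide, 16 mm high (26 to 42 mm above the fridge top). A fingertip can push the bar sideways near either end, about 24 mm from the axis
- bar_pointer (a point): the red-striped end of the grip bar: its top edge, 30 mm from the turning axis; it turns with the dial
- tray: glossy black acrylic tray lying on the fridge top, fixed, 190 x 530 mm (x, y), floor 4 mm thick, rim 12 mm high; origin at the centre of its underside
- organiser: clear carrier of the pill organiser, 57 x 173.5 mm (x, y), walls 12 mm high, floor 2 mm; loose on the tray with four clear pill boxes side by side along its y (in any order), about 0.27 kg in all; origin at the centre of its underside
- box_1: clear pill box, 50 x 40.5 x 30 mm high (x, y, z), about 40 g, standing loose in the carrier; origin at the centre of its underside, 6 mm above the fridge top; -x is its front, +x its back, with tablets in it
- lid_1 (a joint): angle of the blue lid of box_1 in rad: 0 = shut flush, 1.57 = upright, grows to 2.0 as it opens backwards; starts shut. Lid 51 mm long from hinge to front edge (plus a 6 mm tab), 39.5 mm wide, 3 mm thick; a stiff hinge, it stays where it is left and is closed by a very light push (0.1 N at its edge; pushed hard or low down, the light box tips forward); when shut its top is level with the other lids, 39 mm above the fridge top
- lid_1_hinge (a point): middle of the hinge line of lid_1: top of the back (+x) wall of box_1, 36 mm above the fridge top; the hinge runs along the box's y
- box_2: clear pill box, 50 x 40.5 x 30 mm high (x, y, z), about 40 g, standing loose in the carrier; origin at the centre of its underside, 6 mm above the fridge top; -x is its front, +x its back, with tablets in it
- lid_2 (a joint): angle of the blue lid of box_2 in rad: 0 = shut flush, 1.57 = upright, grows to 2.0 as it opens backwards; starts shut. Lid 51 mm long from hinge to front edge (plus a 6 mm tab), 39.5 mm wide, 3 mm thick; a stiff hinge, it stays where it is left and is closed by a very light push (0.1 N at its edge; pushed hard or low down, the light box tips forward); when shut its top is level with the other lids, 39 mm above the fridge top
- lid_2_hinge (a point): middle of the hinge line of lid_2: top of the back (+x) wall of box_2, 36 mm above the fridge top; the hinge runs along the box's y
- box_3: clear pill box, 50 x 40.5 x 30 mm high (x, y, z), about 40 g, standing loose in the carrier; origin at the centre of its underside, 6 mm above the fridge top; -x is its front, +x its back, its lid stands open and it is empty
- lid_3 (a joint): angle of the blue lid of box_3 in rad: 0 = shut flush, 1.57 = upright, grows to 2.0 as it opens backwards; starts open at 1.35 to 1.85. Lid 51 mm long from hinge to front edge (plus a 6 mm tab), 39.5 mm wide, 3 mm thick; a stiff hinge, it stays where it is left and is closed by a very light push (0.1 N at its edge; pushed hard or low down, the light box tips forward); when shut its top is level with the other lids, 39 mm above the fridge top
- lid_3_hinge (a point): middle of the hinge line of lid_3: top of the back (+x) wall of box_3, 36 mm above the fridge top; the hinge runs along the box's y
- box_4: clear pill box, 50 x 40.5 x 30 mm high (x, y, z), about 40 g, standing loose in the carrier; origin at the centre of its underside, 6 mm above the fridge top; -x is its front, +x its back, with tablets in it
- lid_4 (a joint): angle of the blue lid of box_4 in rad: 0 = shut flush, 1.57 = upright, grows to 2.0 as it opens backwards; starts shut. Lid 51 mm long from hinge to front edge (plus a 6 mm tab), 39.5 mm wide, 3 mm thick; a stiff hinge, it stays where it is left and is closed by a very light push (0.1 N at its edge; pushed hard or low down, the light box tips forward); when shut its top is level with the other lids, 39 mm above the fridge top
- lid_4_hinge (a point): middle of the hinge line of lid_4: top of the back (+x) wall of box_4, 36 mm above the fridge top; the hinge runs along the box's y
- bottle: amber glass tablet bottle with a white cap, 47 mm across, 90 mm high, standing loose on the tray; origin at the centre of its underside
- tin: round steel tin, 67 mm across, 49 mm high, standing loose on the tray; origin at the centre of its underside
- egg_cup: white ceramic egg cup, 49 mm across, 62 mm high, standing loose on the tray; origin at the centre of its underside
There are look-alikes about, which are no part of the job. What is shaped like the tin but purple or turquoise is not meant.

How it is judged:
At the end, for the whole second after the job is handed in: The timer's dial is at its zero stop (within 0.07 rad, 4 degrees) and still; all four lids are shut (within 0.1 rad, 5 mm at the front edge); the four boxes stand level in the carrier; the organiser is within 30 mm and the bottle, tin and egg cup are upright and within 20 mm of where they were (value of joint timer_dial below 0.07 rad and velocity of joint timer_dial between -0.05 and 0.05 rad/s and value of joint each of lid_1, lid_2, lid_3, lid_4 below 0.1 rad and angle between each of box_1, box_2, box_3, box_4's own z axis and vertical below 0.1 rad and z of each of box_1, box_2, box_3, box_4 in the frame of organiser below 0.005 m and distance of organiser from where it was at the start of the episode below 0.03 m and linear speed of organiser below 0.01 m/s and distance of each of bottle, tin, egg_cup from where it was at the start of the episode below 0.02 m and angle between each of bottle, tin, egg_cup's own z axis and vertical below 0.15 rad); the robot touches nothing.
It fails at once if the timer is pushed with more than 40 N (forced against its stop, or pressed down hard) (contact force between the fingers and timer above 40 N).
It fails at once if the bottle, the tin or the egg cup is knocked over or shoved 30 mm or more (angle between any of bottle, tin, egg_cup's own z axis and vertical above 0.5 rad or distance of any of bottle, tin, egg_cup from where it was at the start of the episode above 0.03 m).
It fails at once if one of the shut pill boxes is opened (value of joint any of lid_1, lid_2, lid_4 above 0.5 rad).
It fails at once if the organiser is shoved 40 mm or more (distance of organiser from where it was at the start of the episode above 0.04 m).
It also fails if it takes over 67 s, if anything falls off the work surface, if the arm or the gripper's body presses on something with over 40 N, if the wrist force passes 120 N, or if a joint passes its speed limit or range.

## Working session

There is one attempt and no reset: what is moved stays moved. The work goes in short steps, Python scripts to look and compute and a shell command to move; the robot and the scene stay as the last step left them, time stands still between calls to the robot, and variables do not carry over. Pictures are saved under pics/ and viewed, and the job is handed in when it is done.

```bash
mkdir -p pics; cat > h.py <<'E'
import numpy as np,cv2
from cell import state,camera
def snap(n,f):
    c=camera(n); cv2.imwrite('pics/'+f,cv2.cvtColor(c['image'],cv2.COLOR_RGB2BGR)); 
    np.savez('pics/'+f[:-4]+'.npz',**{k:np.array(v) for k,v in c.items()}); return c
def ld(f): return dict(np.load('pics/'+f+'.npz'))
def foc(c): return c['image'].shape[0]/2/np.tan(np.radians(float(c['fovy']))/2)
def ray(c,u,v):
    f=foc(c); R=np.array(c['R']);t=np.array(c['t'])
    d=R.T@np.array([(u-c['cx'])/f,(v-c['cy'])/f,1]); return -R.T@t,d/np.linalg.norm(d)
def onz(c,u,v,z):
    o,d=ray(c,u,v); return o+d*(z-o[2])/d[2]
def proj(c,X):
    p=np.array(c['R'])@np.array(X)+np.array(c['t']); f=foc(c); return p[:2]/p[2]*f+[float(c['cx']),float(c['cy'])]
def tri(c1,p1,c2,p2):
    o1,d1=ray(c1,*p1);o2,d2=ray(c2,*p2)
    A=np.stack([d1,-d2],1); s=np.linalg.lstsq(A,o2-o1,rcond=None)[0]
    a=o1+s[0]*d1;b=o2+s[1]*d2; return (a+b)/2,np.linalg.norm(a-b)
E
python3 - <<'E'
from h import *
for n in('side','top'):
    c=snap(n,n+'0.png'); print(n,c['fovy'],c['cx'],c['cy'],-np.array(c['R']).T@c['t'],np.array(c['R']).round(3).tolist())
s=state(); print(s)
E
```

```text
side 43.51490684260018 281.05473733710926 204.69000440924094 [0.24705945 0.88851882 0.70606071] [[-0.912, -0.411, -0.013], [-0.228, 0.532, -0.815], [0.342, -0.74, -0.579]]
top 44.81805231551586 273.715017650004 212.10419384071315 [0.51625424 0.08590437 0.99940338] [[-0.006, -1.0, -0.003], [-0.994, 0.006, -0.11], [0.11, 0.003, -0.994]]
{'time': 0.1, 'joints': array([ 1.16210893,  0.46935684, -0.0486155 ,  1.53354031,  0.02410112,
        1.14102056, -0.08233411]), 'dq': array([-0.00118323, -0.00108515, -0.00016299, -0.00157969,  0.00025813,
       -0.00064608, -0.00025749]), 'joint_torque': array([ 8.75283731e-04, -5.11518288e+01, -4.67074185e-02, -2.38390338e+01,
        1.08940320e-02,  4.40736054e-03, -3.13714077e-05]), 'ee_pos': array([ 0.2500834 , -0.6264411 ,  0.24738353]), 'tool_rot': array([ 2.0138964 ,  0.38891953, -2.01467459]), 'force': array([-0.10567086,  0.25738076,  0.46646353]), 'torque': array([ 0.00252411, -0.01301264,  0.00620688]), 'gripper_width': 0.08521634459539322}
```

View pics/side0.png

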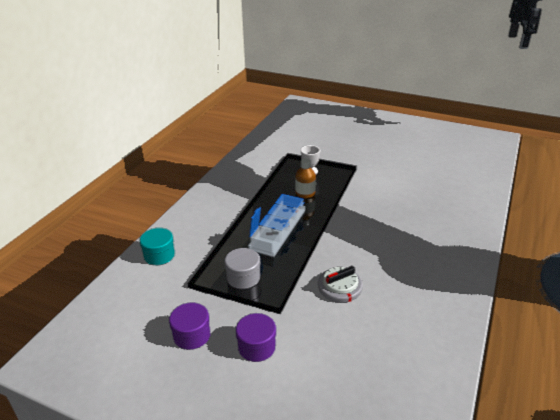

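View pics/top0.png

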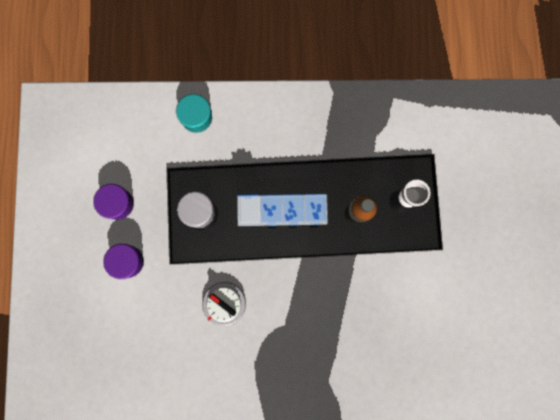

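The top view shows the open box at the left (+y) end of the organiser (about 249,210). The timer is at (223,303), with the bar's red end at (213,298) and the red mark at (209,319). I'll zoom in on both.

```bash
python3 - <<'E'
import cv2
a=cv2.imread('pics/top0.png');b=cv2.imread('pics/side0.png')
t=cv2.resize(a[270:335,185:265],None,fx=6,fy=6,interpolation=cv2.INTER_CUBIC)
cv2.imwrite('pics/z1.png',t)
cv2.imwrite('pics/z2.png',cv2.resize(a[185:235,225:340],None,fx=6,fy=6,interpolation=cv2.INTER_CUBIC))
cv2.imwrite('pics/z3.png',cv2.resize(b[180:310,220:370],None,fx=4.5,fy=4.5,interpolation=cv2.INTER_CUBIC))
E
```

```text
(no output)
```

View pics/z1.png

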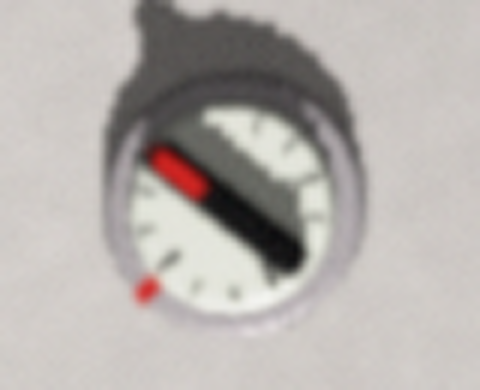

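View pics/z2.png

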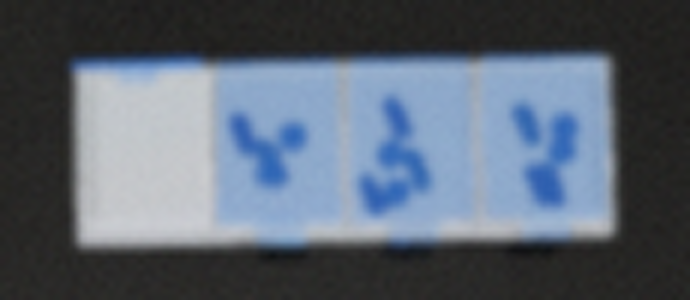

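View pics/z3.png

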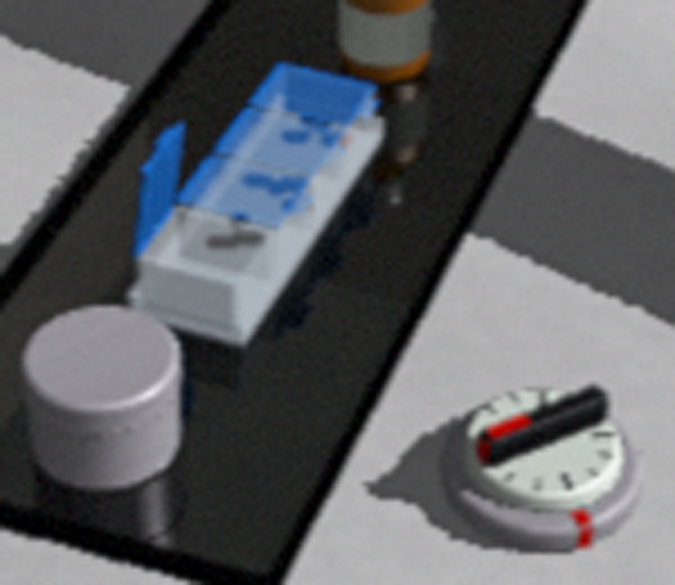

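```bash
python3 - <<'E'
from h import *
T=ld('top0');S=ld('side0')
# red parts & blue parts
for nm,c in(('top',T),('side',S)):
    hsv=cv2.cvtColor(c['image'],cv2.COLOR_RGB2HSV)
    m=(((hsv[...,0]<8)|(hsv[...,0]>172))&(hsv[...,1]>150)&(hsv[...,2]>90)).astype(np.uint8)
    n,l,st,ce=cv2.connectedComponentsWithStats(m)
    print(nm,[(st[i].tolist(),ce[i].round(1).tolist()) for i in range(1,n) if st[i,4]>5])
def P(x,y): return (185+x/6,270+y/6)
e1=onz(T,*P(152,152),.042);e2=onz(T,*P(291,262),.042)
print('bar ends',e1,e2,'len',np.linalg.norm(e1-e2),'mid',(e1+e2)/2)
# side: bar ends tops
def Q(x,y): return (220+x/4.5,180+y/4.5)
print('tri red end',tri(T,P(157,158),S,Q(484,436)),'tri blk end',tri(T,P(289,258),S,Q(598,390)))
mk=onz(T,*P(147,290),.016); print('mark',mk, onz(S,*Q(583,528),.012))
mid=(e1+e2)/2
a=np.degrees(np.arctan2(*(e1-e2)[1::-1])); b=np.degrees(np.arctan2(*(mk-mid)[1::-1]))
print('bar ang',a,'mark ang',b,'dial',(b-a)%360)
# lens-circle base centre
# organiser corners
def Z(x,y): return (225+x/6,185+y/6)
for n,p,z in(('FLcarrier',(77,245),.016),('FRcarrier',(612,238),.016),('hinge L',(75,70),.036),('hinge R',(607,57),.036),('openlid tip L',(72,62),.087),('openlid tip R',(203,60),.087),('boxdiv',(214,150),.039)):
    print(n,onz(T,*Z(*p),z).round(4))
print('lid tri tipR/side', tri(T,Z(203,60),S,Q(183,124)), tri(T,Z(72,62),S,Q(150,160)))
E
```

```text
top [([210, 295, 10, 8, 42], [214.6, 298.5]), ([208, 317, 3, 3, 6], [209.2, 317.8])]
side [([328, 272, 10, 6, 26], [332.8, 274.5]), ([348, 294, 3, 3, 6], [348.8, 294.8]), ([349, 298, 2, 3, 6], [349.5, 299.0])]
bar ends [0.46760582 0.20723361 0.042     ] [0.43381766 0.16407492 0.042     ] len 0.054811610513049024 mid [0.45071174 0.18565427 0.042     ]
tri red end (array([0.46740119, 0.2070496 , 0.03619457]), np.float64(0.0041069626812574025)) tri blk end (array([0.43470544, 0.16498632, 0.03837822]), np.float64(4.8959696704681384e-05))
mark [0.42311261 0.21177883 0.016     ] [0.42209932 0.21786014 0.012     ]
bar ang 51.943253519198656 mark ang 136.5722096025198 dial 84.62895608332113
FLcarrier [0.5991 0.1583 0.016 ]
FRcarrier [ 0.6002 -0.0145  0.016 ]
hinge L [0.6533 0.1575 0.036 ]
hinge R [ 0.6563 -0.0119  0.036 ]
openlid tip L [0.6485 0.1546 0.087 ]
openlid tip R [0.6488 0.1151 0.087 ]
boxdiv [0.627  0.1133 0.039 ]
lid tri tipR/side (array([0.64969737, 0.11532001, 0.08104335]), np.float64(5.3432389787854736e-05)) (array([0.64748105, 0.15422683, 0.08809329]), np.float64(0.0017326063279490718))
```

```bash
cat >> h.py <<'E'
from scipy.spatial.transform import Rotation as Ro
def need(p,yaw=None):
    "shift in tool cm to reach TCP world p; yaw=deg of desired tool y dir with tool x down"
    s=state(); R=Ro.from_rotvec(s['tool_rot']); print('t',s['time'],'tcp',s['ee_pos'].round(4),'tool axes rows x,y,z:',R.as_matrix().T.round(3).tolist(),'w',round(s['gripper_width'],4),'F',s['force'].round(2),'M',s['torque'].round(3),'q7',s['joints'].round(2))
    if p is not None: print('shift cm',(R.inv().apply(np.array(p)-s['ee_pos'])*100).round(2))
    if yaw is not None:
        y=np.array([np.cos(np.radians(yaw)),np.sin(np.radians(yaw)),0]);x=np.array([0,0,-1.]);z=np.cross(x,y)
        D=Ro.from_matrix(np.stack([x,y,z],1)); print('turn deg',np.degrees((R.inv()*D).as_rotvec()).round(2))
E
python3 - <<'E'
from h import *
need([0.70,0.1355,.2],90); need(None,-90); need(None,0)
T=ld('top0')
print('tin',onz(T,195,209,.053),'bottle',onz(T,367,206,.094),'cup',onz(T,415,192,.066),'rim far',onz(T,250,163,.012),'rim near',onz(T,250,262,.012))
E
```

```text
t 0.1 tcp [ 0.2501 -0.6264  0.2474] tool axes rows x,y,z: [[-0.001, 0.002, -1.0], [0.371, -0.929, -0.002], [-0.929, -0.371, 0.0]] w 0.0852 F [-0.11  0.26  0.47] M [ 0.003 -0.013  0.006] q7 [ 1.16  0.47 -0.05  1.53  0.02  1.14 -0.08]
shift cm [  4.83 -54.08 -70.03]
turn deg [-1.5824e+02 -1.4000e-01  3.0000e-02]
t 0.1 tcp [ 0.2501 -0.6264  0.2474] tool axes rows x,y,z: [[-0.001, 0.002, -1.0], [0.371, -0.929, -0.002], [-0.929, -0.371, 0.0]] w 0.0852 F [-0.11  0.26  0.47] M [ 0.003 -0.013  0.006] q7 [ 1.16  0.47 -0.05  1.53  0.02  1.14 -0.08]
turn deg [2.176e+01 2.000e-02 1.000e-01]
t 0.1 tcp [ 0.2501 -0.6264  0.2474] tool axes rows x,y,z: [[-0.001, 0.002, -1.0], [0.371, -0.929, -0.002], [-0.929, -0.371, 0.0]] w 0.0852 F [-0.11  0.26  0.47] M [ 0.003 -0.013  0.006] q7 [ 1.16  0.47 -0.05  1.53  0.02  1.14 -0.08]
turn deg [-6.824e+01 -6.000e-02  9.000e-02]
tin [0.62805504 0.23578875 0.053     ] bottle [ 0.62664662 -0.07868695  0.094     ] cup [ 0.65558641 -0.17322504  0.066     ] rim far [0.72355033 0.13476587 0.012     ] rim near [0.52921701 0.13493516 0.012     ]
```

```bash
python3 -m creep '[0.3,-2,-2.5,5.4,0,0,1,0.3,-2,-2.5,5.4,0,0,1,0.3,-2,-2.5,5.4,0,0,1,0.3,-2,-2.5,5.5,0,0,1,0,-3,-1.5,0,0,0,1,0,-3,-1.5,0,0,0,1,0,-3,-1.5,0,0,0,1,0,-3,-1.5,0,0,0,1]' 20; python3 -c "
from h import *
need([0.70,0.1355,.2],-90)"
```

```text
time: 0.77
ee_pos: [0.3883, -0.4043, 0.2359]
tool_rot: [2.22, 0.002, -2.222]
force: [-0.5, -0.4, -0.5]
gripper_width: -0.0001
t 0.7667 tcp [ 0.3883 -0.4043  0.2359] tool axes rows x,y,z: [[-0.001, 0.0, -1.0], [0.001, -1.0, -0.0], [-1.0, -0.001, 0.001]] w -0.0001 F [-0.46 -0.41 -0.54] M [-0.01  -0.024 -0.024] q7 [ 0.78  0.3  -0.06  1.82  0.02  1.03 -0.86]
shift cm [  3.6  -53.94 -31.23]
turn deg [0.06 0.03 0.03]
```

```bash
python3 -m creep '[0,-3,-2,0,0,0,1,0,-3,-2,0,0,0,1,0,-3,-2,0,0,0,1,0,-3,-2,0,0,0,1,0,-3,-2,0,0,0,1,0,-3,-2,0,0,0,1,0,-3,-2,0,0,0,1,0,-3,-2,0,0,0,1]'; python3 -m creep '[0,-3,-2,0,0,0,1,0,-3,-2,0,0,0,1,0,-3,-2,0,0,0,1,0,-3,-2,0,0,0,1,0,-3,-2,0,0,0,1,0,-3,-2,0,0,0,1,0,-3,-1,0,0,0,1,0,-1,0,0,0,0,1]';  python3 -c "
from h import *
need([0.70,0.1355,.2],-90)"
```

```text
time: 1.43
ee_pos: [0.5481, -0.1642, 0.236]
tool_rot: [2.22, 0.001, -2.222]
force: [-0.6, -0.9, 0.5]
gripper_width: -0.0
time: 2.1
ee_pos: [0.6784, 0.0613, 0.2353]
tool_rot: [2.219, 0.014, -2.22]
force: [-0.5, 0.8, -0.8]
gripper_width: 0.0
t 2.1 tcp [0.6784 0.0613 0.2353] tool axes rows x,y,z: [[-0.0, 0.004, -1.0], [0.008, -1.0, -0.004], [-1.0, -0.008, 0.0]] w 0.0 F [-0.47  0.8  -0.81] M [ 0.154  0.042 -0.002] q7 [ 0.02  0.5  -0.25  1.52  0.12  1.13 -1.82]
shift cm [ 3.56 -7.39 -2.22]
turn deg [0.45 0.02 0.25]
```

```bash
python3 -m creep '[0,-2.5,-0.7,0.2,0,0,1,0,-2.5,-0.7,0.2,0,0,1,0,-2.4,-0.8,0,0,0,1,2,0,0,0,0,0,1,2.5,0,0,0,0,0,1,2.5,0,0,0,0,0,1,2.5,0,0,0,0,0,1,1.5,0,0,0,0,0,1]';python3 -m creep '[0,0,0,0,0,0,1,0,0,0,0,0,0,1]';  python3 - <<'E'
from h import *
need([0.70,0.1355,.105],-90)
a=snap('top','top1.png')['image'];b=snap('side','side1.png')['image']
o=np.zeros((560,640,3),np.uint8)
A=cv2.resize(a[150:240,190:345],None,fx=4,fy=4,interpolation=3)[:280,:620]; 
cv2.imwrite('pics/z4.png',cv2.resize(a[120:250,180:340],None,fx=4.5,fy=4.5,interpolation=3)[...,::-1])
cv2.imwrite('pics/z5.png',cv2.resize(b[120:310,190:370],None,fx=3,fy=3,interpolation=3)[...,::-1])
E
```

```text
time: 2.77
ee_pos: [0.6977, 0.1271, 0.1227]
tool_rot: [-2.214, 0.009, 2.225]
force: [-0.8, -0.0, 0.7]
gripper_width: -0.0001
time: 2.93
ee_pos: [0.699, 0.1276, 0.1253]
tool_rot: [-2.216, 0.008, 2.221]
force: [0.1, -0.6, 0.7]
gripper_width: 0.0004
t 2.9333 tcp [0.699  0.1276 0.1253] tool axes rows x,y,z: [[-0.002, -0.001, -1.0], [-0.006, -1.0, 0.001], [-1.0, 0.006, 0.002]] w 0.0004 F [ 0.07 -0.63  0.67] M [ 0.081 -0.014  0.012] q7 [-0.09  0.65 -0.23  1.54  0.17  0.98 -1.95]
shift cm [ 2.03 -0.79 -0.1 ]
turn deg [-0.36  0.13 -0.05]
```

View pics/z4.png

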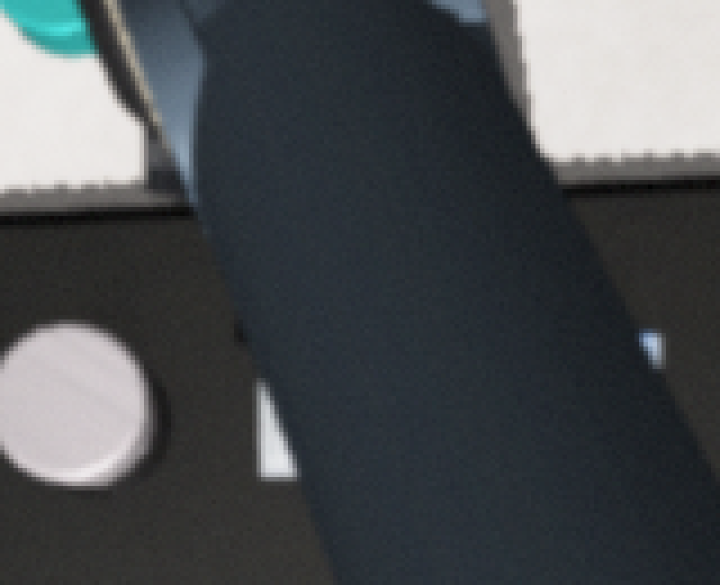

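View pics/z5.png

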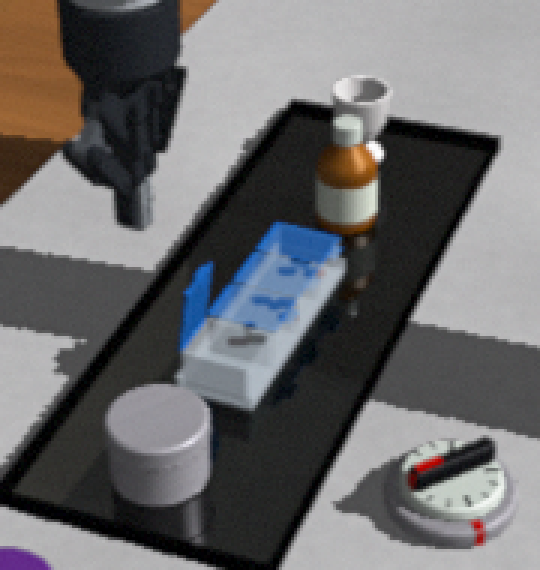

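```bash
python3 - <<'E'
from h import *
S=ld('side1'); 
for dx in(-.011,.011):
  for dy in(-.015,.015):
    print(dx,dy,(proj(S,[.699+dx,.1276+dy,.108])-[190,120])*3)
print((proj(S,[.65,.115,.087])-[190,120])*3)
E
```

```text
-0.011 -0.015 [161.70045174 215.27335728]
-0.011 0.015 [140.80001223 238.48171257]
0.011 -0.015 [133.13137128 208.18885495]
0.011 0.015 [111.77919484 231.08326398]
[211.5358195  255.17206301]
```

```bash
python3 -m creep '[0.8,-0.4,0,0,0,0,1,1,-0.4,0,0,0,0,1,1,0,0,0,0,0,1,0,0,0.8,0,0,0,1,0,0,0.8,0,0,0,1,0,0,0.7,0,0,0,1,0,0,0.6,0,0,0,1,0,0,0,0,0,0,1]';  python3 - <<'E'
from h import *
need([0.6607,0.1355,.0978],-90)
b=snap('side','side2.png')['image']
cv2.imwrite('pics/z6.png',cv2.resize(b[150:270,220:340],None,fx=4.5,fy=4.5,interpolation=3)[...,::-1])
E
```

```text
time: 3.7
ee_pos: [0.6694, 0.1366, 0.0989]
tool_rot: [-2.218, 0.006, 2.219]
force: [-0.2, -0.1, 0.1]
gripper_width: 0.0003
t 3.7 tcp [0.6694 0.1366 0.0989] tool axes rows x,y,z: [[-0.0, -0.0, -1.0], [-0.005, -1.0, 0.0], [-1.0, 0.005, 0.0]] w 0.0003 F [-0.19 -0.06  0.14] M [-0.002  0.049  0.004] q7 [-0.11  0.64 -0.23  1.63  0.18  0.89 -1.98]
shift cm [0.11 0.11 0.86]
turn deg [-0.3   0.02 -0.01]
```

View pics/z6.png

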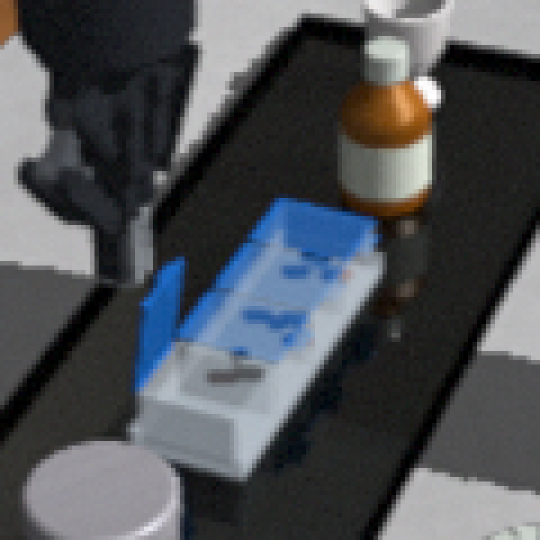

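```bash
python3 -m creep '[0.4,0,0,0,0,0,1,0,0,0.4,0,0,0,1,0,0,0.4,0,0,0,1,0,0,0.5,0,0,0,1,0.05,0,0.5,0,0,0,1,0.1,0,0.5,0,0,0,1,0,0,0,0,0,0,1]';  python3 - <<'E'
from h import *
need([0.6456,0.1355,.0925],-90)
b=snap('side','side3.png')['image']
cv2.imwrite('pics/z7.png',cv2.resize(b[150:270,220:340],None,fx=4.5,fy=4.5,interpolation=3)[...,::-1])
E
```

```text
time: 4.33
ee_pos: [0.6463, 0.1366, 0.0926]
tool_rot: [-2.217, 0.006, 2.22]
force: [-0.5, -0.5, -0.4]
gripper_width: -0.0004
t 4.3333 tcp [0.6463 0.1366 0.0926] tool axes rows x,y,z: [[-0.001, -0.0, -1.0], [-0.005, -1.0, 0.0], [-1.0, 0.005, 0.001]] w -0.0004 F [-0.49 -0.54 -0.35] M [0.038 0.054 0.007] q7 [-0.11  0.61 -0.23  1.69  0.18  0.86 -2.  ]
shift cm [0.01 0.11 0.07]
turn deg [-0.3   0.08 -0.02]
```

View pics/z7.png

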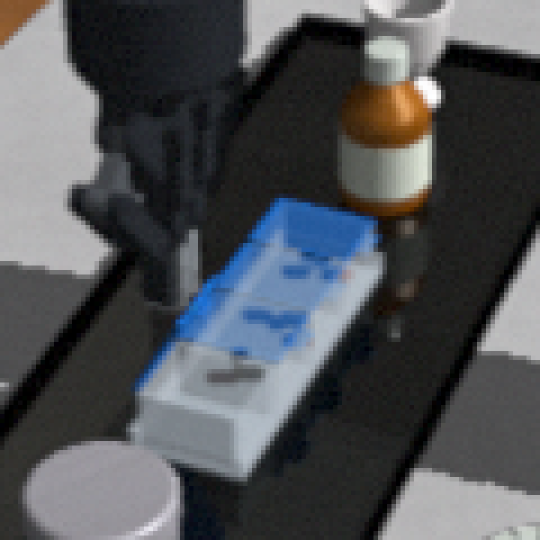

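```bash
python3 -m creep '[0.25,0,0.45,0,0,0,1,0.3,0,0.45,0,0,0,1,0.3,0,0.4,0,0,0,1,0.4,0,0.3,0,0,0,1,0.45,0,0.3,0,0,0,1,0.45,0,0.25,0,0,0,1,0,0,0,0,0,0,1]';  python3 - <<'E'
from h import *
need([0.6205,0.1355,.056],-90)
b=snap('side','side4.png')['image']
cv2.imwrite('pics/z8.png',cv2.resize(b[150:270,220:340],None,fx=4.5,fy=4.5,interpolation=3)[...,::-1])
E
```

```text
time: 4.97
ee_pos: [0.6249, 0.1365, 0.07]
tool_rot: [-2.216, 0.007, 2.222]
force: [-0.6, 0.5, 0.9]
gripper_width: -0.0002
t 4.9667 tcp [0.6249 0.1365 0.07  ] tool axes rows x,y,z: [[-0.003, -0.001, -1.0], [-0.006, -1.0, 0.001], [-1.0, 0.006, 0.003]] w -0.0002 F [-0.57  0.53  0.86] M [-0.047  0.024  0.018] q7 [-0.12  0.62 -0.23  1.76  0.19  0.79 -2.01]
shift cm [1.4  0.1  0.43]
turn deg [-0.32  0.14 -0.04]
```

View pics/z8.png

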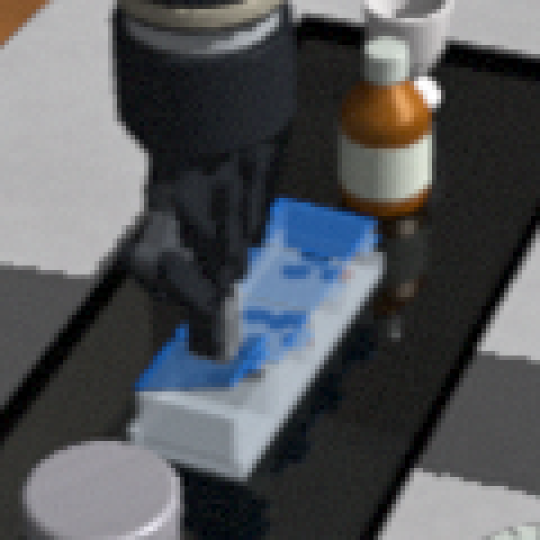

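The lid is following the fingertip and is now about 20° from shut. I'll press on in small steps.

```bash
python3 -m creep '[0.35,0,0.15,0,0,0,1,0.35,0,0.1,0,0,0,1,0.3,0,0.1,0,0,0,1,0.2,0,0.05,0,0,0,1,0,0,0,0,0,0,1,0,0,0,0,0,0,1]';  python3 -m creep '[0.1,0,0,0,0,0,1,0,0,0,0,0,0,1]';python3 -m creep '[0.1,0,0,0,0,0,1,0,0,0,0,0,0,1]';python3 - <<'E'
from h import *
need([0.6205,0.1355,.056],-90)
b=snap('side','side5.png')['image']
cv2.imwrite('pics/z9.png',cv2.resize(b[150:270,220:340],None,fx=4.5,fy=4.5,interpolation=3)[...,::-1])
E
```

```text
time: 5.52
ee_pos: [0.6222, 0.1366, 0.0591]
tool_rot: [-2.218, 0.007, 2.219]
force: [-0.4, 0.9, -0.7]
gripper_width: 0.0003
time: 5.68
ee_pos: [0.6224, 0.1367, 0.0583]
tool_rot: [-2.219, 0.007, 2.218]
force: [0.4, 0.2, 0.2]
gripper_width: -0.0
time: 5.85
ee_pos: [0.6223, 0.1366, 0.0573]
tool_rot: [-2.219, 0.007, 2.218]
force: [0.3, -0.6, 0.6]
gripper_width: 0.0002
t 5.85 tcp [0.6223 0.1366 0.0573] tool axes rows x,y,z: [[0.0, -0.0, -1.0], [-0.006, -1.0, 0.0], [-1.0, 0.006, -0.0]] w 0.0002 F [ 0.28 -0.61  0.62] M [-0.017  0.012  0.   ] q7 [-0.12  0.63 -0.23  1.77  0.19  0.76 -2.02]
shift cm [0.13 0.11 0.18]
turn deg [-0.34 -0.   -0.  ]
```

View pics/z9.png

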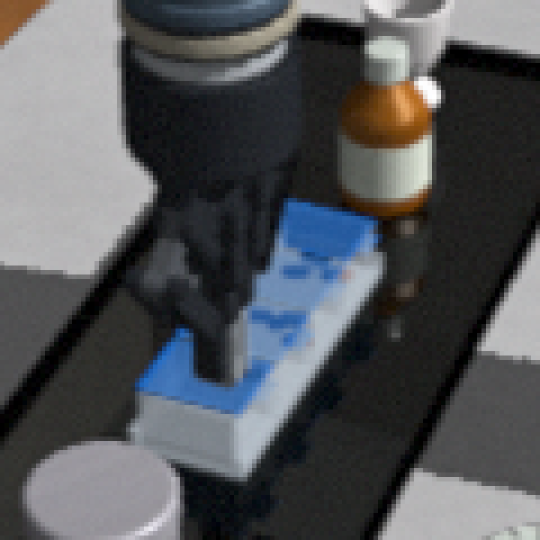

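```bash
for i in 1 2 3; do python3 -m creep '[0.08,0,0,0,0,0,1,0,0,0,0,0,0,1]' | sed -n '2p;4p'; done
```

```text
ee_pos: [0.6222, 0.1366, 0.0564]
force: [-0.5, 0.4, -0.1]
ee_pos: [0.6223, 0.1367, 0.0561]
force: [-1.0, -1.3, 2.9]
ee_pos: [0.6223, 0.1367, 0.056]
force: [-2.7, -0.2, 7.6]
```

The tool stopped at TCP z = 0.056, which puts the tip at 39 mm, and the force rose to 7.6 N, so the lid is flush. Next I lift off and look.

```bash
python3 -m creep '[-0.3,0,0,0,0,0,1,-1,0,0,0,0,0,1,-2,0,0,0,0,0,1,-3,0,0,0,0,0,1,-3,0,0,0,0,0,1,-1,0,3,0,0,0,0.75,0,0,3,0,0,0,0.75,0,0,3,0,0,0,0.75]'; python3 -m creep '[0,-1,3,0,0,0,0.75,0,-1,3,0,0,0,0.75,0,0,0,0,0,0,0.75]';python3 - <<'E'
from h import *
need([0.4507,0.1857,.12],-38);need(None,142)
b=snap('side','side6.png')['image']
cv2.imwrite('pics/z10.png',b[...,::-1])
cv2.imwrite('pics/z10b.png',cv2.resize(b[170:270,240:340],None,fx=5,fy=5,interpolation=3)[...,::-1])
E
```

```text
time: 7.07
ee_pos: [0.532, 0.1374, 0.1595]
tool_rot: [-2.221, 0.006, 2.214]
force: [-0.5, -0.0, 0.2]
gripper_width: 0.0211
time: 7.32
ee_pos: [0.4664, 0.1595, 0.1581]
tool_rot: [2.217, -0.001, -2.225]
force: [-0.5, -0.8, -0.3]
gripper_width: 0.0212
t 7.3167 tcp [0.4664 0.1595 0.1581] tool axes rows x,y,z: [[-0.004, -0.001, -1.0], [0.0, -1.0, 0.001], [-1.0, -0.0, 0.004]] w 0.0212 F [-0.52 -0.78 -0.31] M [0.046 0.012 0.011] q7 [-0.16  0.3  -0.31  2.04  0.12  0.82 -2.1 ]
shift cm [ 3.81 -2.62  1.55]
turn deg [-52.     0.23   0.07]
t 7.3167 tcp [0.4664 0.1595 0.1581] tool axes rows x,y,z: [[-0.004, -0.001, -1.0], [0.0, -1.0, 0.001], [-1.0, -0.0, 0.004]] w 0.0212 F [-0.52 -0.78 -0.31] M [0.046 0.012 0.011] q7 [-0.16  0.3  -0.31  2.04  0.12  0.82 -2.1 ]
turn deg [ 1.28e+02  8.00e-02 -2.70e-01]
```

View pics/z10.png

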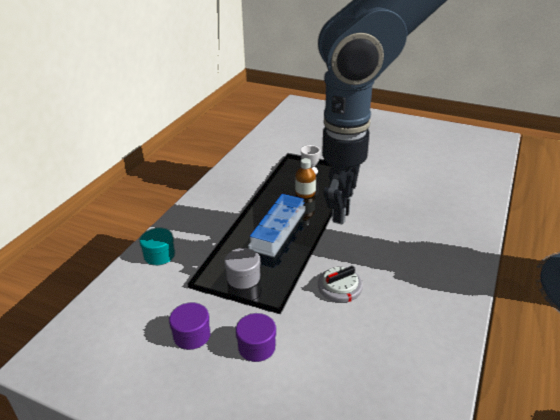

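View pics/z10b.png

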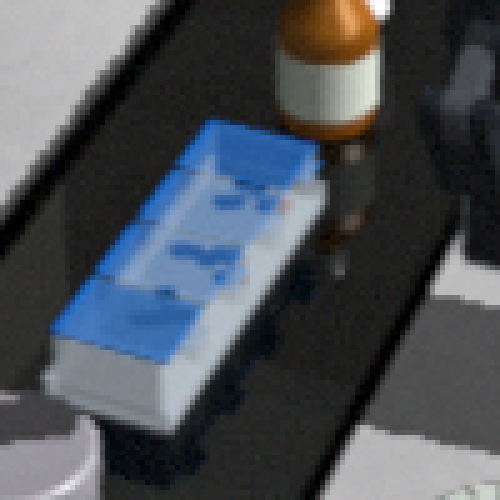

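```bash
python3 -m creep '[0,-1.3,0.8,-6.5,0,0,0.75,0,-1.3,0.8,-6.5,0,0,0.75,0,0,0,-6.5,0,0,0.75,0,0,0,-6.5,0,0,0.75,0,0,0,-6.5,0,0,0.75,0,0,0,-6.5,0,0,0.75,0,0,0,-6.5,0,0,0.75,0,0,0,-6.5,0,0,0.75]'; python3 -m creep '[0,0,0,0,0,0,0.75,0,0,0,0,0,0,0.75]';python3 - <<'E'
from h import *
need([0.4507,0.1857,.08],-38)
b=snap('side','side7.png')['image']; a=snap('top','top7.png')['image']
cv2.imwrite('pics/z11.png',cv2.resize(b[150:330,260:440],None,fx=3,fy=3,interpolation=3)[...,::-1])
cv2.imwrite('pics/z11b.png',cv2.resize(a[240:360,140:300],None,fx=4,fy=4,interpolation=3)[...,::-1])
E
```

```text
time: 8.03
ee_pos: [0.4565, 0.1824, 0.1583]
tool_rot: [1.681, 0.817, -1.678]
force: [-0.2, 0.3, 0.5]
gripper_width: 0.0214
time: 8.2
ee_pos: [0.4561, 0.1824, 0.1581]
tool_rot: [1.686, 0.812, -1.685]
force: [-1.0, -0.8, -0.9]
gripper_width: 0.0214
t 8.2 tcp [0.4561 0.1824 0.1581] tool axes rows x,y,z: [[0.001, 0.0, -1.0], [0.782, -0.624, 0.0], [-0.624, -0.782, -0.001]] w 0.0214 F [-0.95 -0.8  -0.86] M [ 0.05   0.031 -0.001] q7 [-0.05  0.32 -0.5   2.03  0.21  0.83 -1.34]
shift cm [ 7.81 -0.63  0.08]
turn deg [-0.58 -0.04 -0.01]
```

View pics/z11.png

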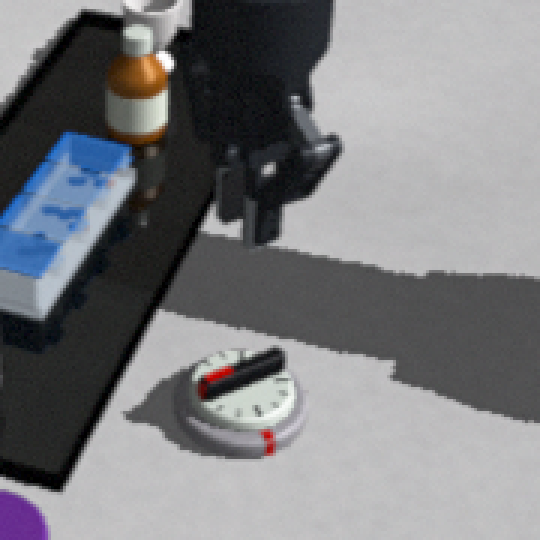

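View pics/z11b.png

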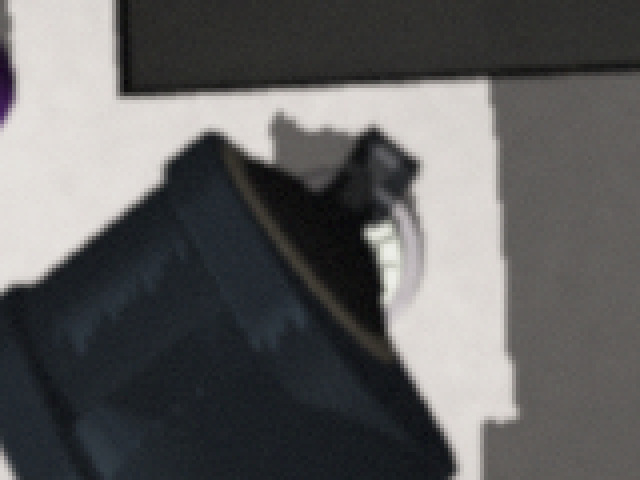

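```bash
python3 - <<'E'
from h import *
S=ld('side0');T=ld('top0')
Q=lambda x,y:(220+x/4.5,180+y/4.5); P=lambda x,y:(185+x/6,270+y/6)
print(onz(S,*Q(541,412),.042),onz(S,*Q(545,446),.026))
print('top dial',onz(T,*P(229,210),.026),'base',onz(T,*P(235,203),.012))
# dial by mask: whitish-greenish disk in top
E
```

```text
[0.45092306 0.19094402 0.042     ] [0.447606   0.19296574 0.026     ]
top dial [0.44863795 0.18491405 0.026     ] base [0.44985569 0.18443516 0.012     ]
```

```bash
python3 -c "
from h import *
need([.45,.187,.072],-38)"; python3 -m creep '[1.5,-0.4,0,-0.5,0,0,0.75,2.5,-0.35,0,0,0,0,0.75,2.5,0,0,0,0,0,0.75,2,0,0,0,0,0,0.75,0,0,0,0,0,0,0.75,0,0,0,0,0,0,0.75]';python3 - <<'E'
from h import *
need([0.450,0.187,.047],-38)
b=snap('side','side8.png')['image']; a=snap('top','top8.png')['image']
cv2.imwrite('pics/z12.png',cv2.resize(b[220:320,290:390],None,fx=5.5,fy=5.5,interpolation=3)[...,::-1])
E
```

```text
t 8.3 tcp [0.4557 0.1825 0.158 ] tool axes rows x,y,z: [[0.0, 0.0, -1.0], [0.783, -0.623, 0.0], [-0.623, -0.783, -0.0]] w 0.0214 F [ 0.09 -0.77  0.71] M [-0.003 -0.009  0.014] q7 [-0.05  0.32 -0.5   2.03  0.21  0.83 -1.34]
shift cm [ 8.6  -0.73  0.  ]
turn deg [-0.51 -0.02 -0.02]
time: 8.8
ee_pos: [0.4489, 0.1872, 0.0725]
tool_rot: [1.676, 0.82, -1.679]
force: [0.1, 0.7, 0.9]
gripper_width: 0.0212
t 8.8 tcp [0.4489 0.1872 0.0725] tool axes rows x,y,z: [[-0.002, -0.001, -1.0], [0.789, -0.614, -0.001], [-0.614, -0.789, 0.002]] w 0.0212 F [0.12 0.71 0.94] M [ 0.023 -0.047 -0.003] q7 [-0.12  0.45 -0.45  2.11  0.31  0.65 -1.44]
shift cm [ 2.55  0.11 -0.06]
turn deg [0.12 0.1  0.05]
```

View pics/z12.png

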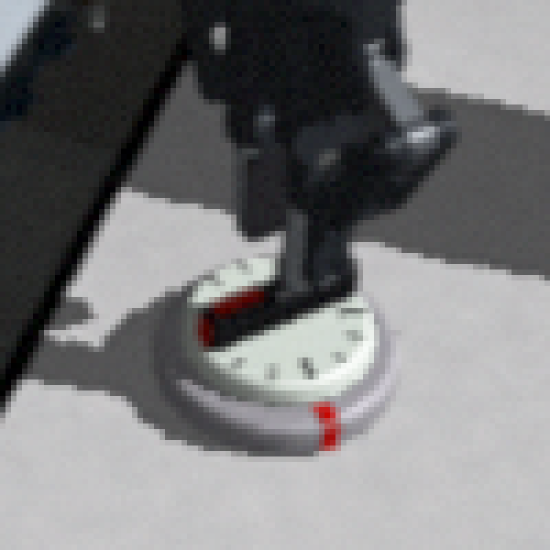

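```bash
python3 - <<'E'
from h import *
S=ld('side8'); c=np.array([.4489,.1872,0]);y=np.array([.789,-.614,0]);z=np.array([-.614,-.789,0])
for a in(-.025,-.0106,.0106,.025):
  for b in(-.011,.011):
    print(a,b,((proj(S,c+a*y+b*z+[0,0,.0555])-[290,220])*5.5).round(0))
for b in(-.03,.03):
  for a in(-.0055,.0055): print('bar',a,b,((proj(S,np.array([.45,.187,.042])+a*y+b*z)-[290,220])*5.5).round(0))
E
```

```text
-0.025 -0.011 [302. 304.]
-0.025 0.011 [358. 282.]
-0.0106 -0.011 [277. 278.]
-0.0106 0.011 [333. 256.]
0.0106 -0.011 [243. 240.]
0.0106 0.011 [298. 219.]
0.025 -0.011 [220. 215.]
0.025 0.011 [274. 194.]
bar -0.0055 -0.03 [216. 316.]
bar 0.0055 -0.03 [198. 296.]
bar -0.0055 0.03 [366. 258.]
bar 0.0055 0.03 [348. 239.]
```

```bash
python3 -m creep '[0.6,-0.05,0,0,0,0,0.74,0.6,-0.05,0,0,0,0,0.74,0.4,0,0,0,0,0,0.74,0,0,0,0,0,0,0.74]';python3 -m creep '[0.4,0,0,0,0,0,0.74,0,0,0,0,0,0,0.74]';python3 -m creep '[0.4,0,0,0,0,0,0.74,0,0,0,0,0,0,0.74]';python3 - <<'E'
from h import *
need([0.450,0.187,.047],-38)
b=snap('side','side9.png')['image']; a=snap('top','top9.png')['image']
cv2.imwrite('pics/z13.png',cv2.resize(b[220:320,290:390],None,fx=5.5,fy=5.5,interpolation=3)[...,::-1])
E
```

```text
time: 9.23
ee_pos: [0.448, 0.1876, 0.0563]
tool_rot: [1.676, 0.821, -1.678]
force: [-0.6, 0.4, 0.7]
gripper_width: 0.022
time: 9.4
ee_pos: [0.4482, 0.1878, 0.0524]
tool_rot: [1.676, 0.821, -1.677]
force: [-0.3, 0.4, -0.1]
gripper_width: 0.0223
time: 9.57
ee_pos: [0.4482, 0.1878, 0.0484]
tool_rot: [1.676, 0.821, -1.677]
force: [0.2, 0.6, 0.0]
gripper_width: 0.0223
t 9.5667 tcp [0.4482 0.1878 0.0484] tool axes rows x,y,z: [[-0.001, -0.0, -1.0], [0.79, -0.613, -0.0], [-0.613, -0.79, 0.001]] w 0.0223 F [0.17 0.56 0.02] M [0.007 0.011 0.021] q7 [-0.14  0.49 -0.42  2.12  0.35  0.59 -1.47]
shift cm [ 0.14  0.19 -0.05]
turn deg [0.16 0.04 0.02]
```

View pics/z13.png

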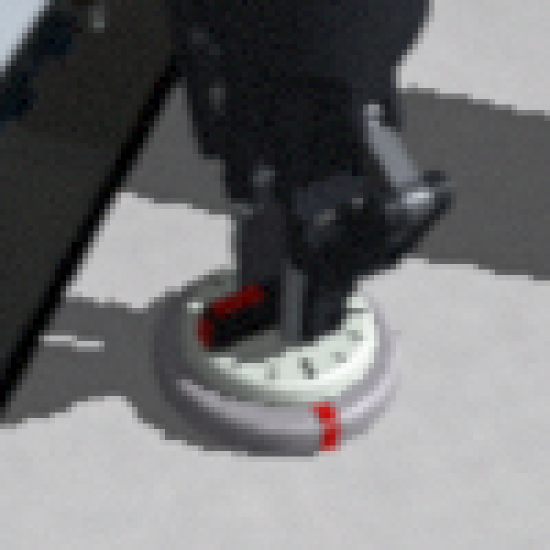

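```bash
python3 -m creep '[0,0,0,-4,0,0,0.74,0,0,0,-4,0,0,0.74,0,0,0,-4,0,0,0.74,0,0,0,-4,0,0,0.74,0,0,0,-4,0,0,0.74,0,0,0,-4,0,0,0.74,0,0,0,0,0,0,0.74]';python3 - <<'E'
from h import *
need([0.450,0.187,.048],-38)
b=snap('side','side10.png')['image']; a=snap('top','top10.png')['image']
cv2.imwrite('pics/z14.png',cv2.resize(b[220:320,290:390],None,fx=5.5,fy=5.5,interpolation=3)[...,::-1])
E
```

```text
time: 10.25
ee_pos: [0.4491, 0.1866, 0.049]
tool_rot: [1.384, 1.083, -1.385]
force: [1.0, -2.9, 1.1]
gripper_width: 0.0221
t 10.25 tcp [0.4491 0.1866 0.049 ] tool axes rows x,y,z: [[0.0, -0.001, -1.0], [0.971, -0.24, 0.001], [-0.24, -0.971, 0.001]] w 0.0221 F [ 0.96 -2.9   1.13] M [-0.675 -0.31  -0.048] q7 [-0.06  0.51 -0.53  2.12  0.44  0.62 -1.14]
shift cm [ 0.1   0.08 -0.06]
turn deg [24.14  0.07 -0.06]
```

View pics/z14.png

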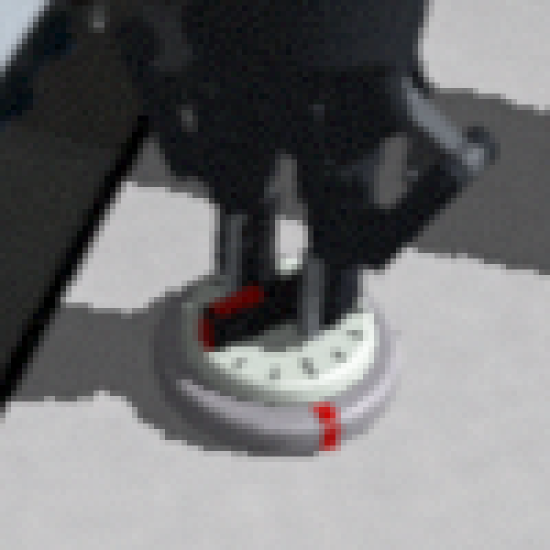

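```bash
python3 -m creep '[0,0,0,-4,0,0,0.74,0,0,0,-4,0,0,0.74,0,0,0,-4,0,0,0.74,0,0,0,-4,0,0,0.74,0,0,0,-4,0,0,0.74,0,0,0,0,0,0,0.74]';python3 - <<'E'
from h import *
need([0.450,0.187,.048],-38)
b=snap('side','side11.png')['image']; a=snap('top','top11.png')['image']
cv2.imwrite('pics/z15.png',cv2.resize(b[220:320,290:390],None,fx=5.5,fy=5.5,interpolation=3)[...,::-1])
E
```

```text
time: 10.85
ee_pos: [0.4491, 0.1874, 0.049]
tool_rot: [1.131, 1.257, -1.13]
force: [3.1, -2.2, 0.2]
gripper_width: 0.0221
t 10.85 tcp [0.4491 0.1874 0.049 ] tool axes rows x,y,z: [[0.001, -0.0, -1.0], [0.994, 0.106, 0.001], [0.106, -0.994, 0.0]] w 0.0221 F [ 3.08 -2.19  0.2 ] M [-0.576 -0.586 -0.029] q7 [ 0.01  0.53 -0.62  2.12  0.51  0.64 -0.85]
shift cm [0.1  0.08 0.05]
turn deg [44.1   0.   -0.05]
```

View pics/z15.png

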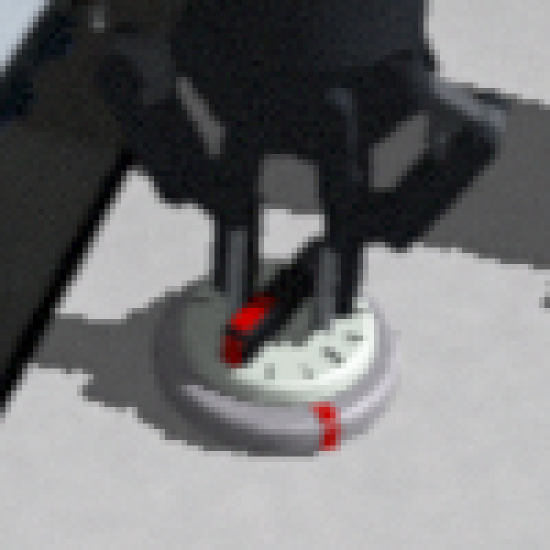

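```bash
for k in 1 2; do python3 -m creep '[0,0,0,-4,0,0,0.74,0,0,0,-4,0,0,0.74,0,0,0,-4,0,0,0.74,0,0,0,-4,0,0,0.74,0,0,0,-4,0,0,0.74,0,0,0,0,0,0,0.74]';done;python3 - <<'E'
from h import *
need([0.450,0.187,.048],-38)
b=snap('side','side12.png')['image']; a=snap('top','top12.png')['image']
cv2.imwrite('pics/z16.png',cv2.resize(b[220:320,290:390],None,fx=5.5,fy=5.5,interpolation=3)[...,::-1])
E
```

```text
time: 11.45
ee_pos: [0.449, 0.1885, 0.0491]
tool_rot: [0.868, 1.391, -0.866]
force: [2.6, -0.2, 0.2]
gripper_width: 0.0225
time: 11.95
ee_pos: [0.4489, 0.1888, 0.0492]
tool_rot: [0.601, 1.486, -0.598]
force: [3.6, -1.0, 0.2]
gripper_width: 0.0219
t 11.95 tcp [0.4489 0.1888 0.0492] tool axes rows x,y,z: [[0.001, 0.002, -1.0], [0.694, 0.72, 0.002], [0.72, -0.694, -0.0]] w 0.0219 F [ 3.65 -1.02  0.24] M [-0.093 -0.647 -0.062] q7 [ 0.14  0.59 -0.79  2.11  0.65  0.7  -0.28]
shift cm [ 0.12 -0.06  0.2 ]
turn deg [ 8.408e+01 -1.100e-01 -8.000e-02]
```

View pics/z16.png

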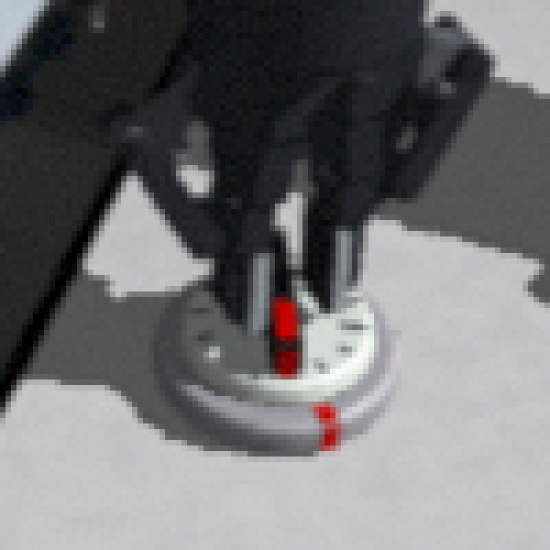

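```bash
python3 -m creep '[0,0,0,-3,0,0,0.74,0,0,0,-3,0,0,0.74,0,0,0,-3,0,0,0.74,0,0,0,-3,0,0,0.74,0,0,0,0,0,0,0.74]'; for k in 1 2; do python3 -m creep '[0,0,0,-1.5,0,0,0.74,0,0,0,0,0,0,0.74]'; done;python3 - <<'E'
from h import *
need([0.450,0.187,.048],-38)
b=snap('side','side13.png')['image']; a=snap('top','top13.png')['image']
cv2.imwrite('pics/z17.png',cv2.resize(b[220:320,290:390],None,fx=5.5,fy=5.5,interpolation=3)[...,::-1])
E
```

```text
time: 12.47
ee_pos: [0.4486, 0.1887, 0.0491]
tool_rot: [0.438, 1.526, -0.435]
force: [2.6, 0.6, 1.0]
gripper_width: 0.0224
time: 12.63
ee_pos: [0.4485, 0.1885, 0.0491]
tool_rot: [0.416, 1.53, -0.414]
force: [2.9, 1.2, 1.6]
gripper_width: 0.0221
time: 12.8
ee_pos: [0.4484, 0.1884, 0.0491]
tool_rot: [0.395, 1.534, -0.393]
force: [3.3, 0.8, 1.5]
gripper_width: 0.0222
t 12.8 tcp [0.4484 0.1884 0.0491] tool axes rows x,y,z: [[0.0, 0.001, -1.0], [0.482, 0.876, 0.001], [0.876, -0.482, -0.0]] w 0.0222 F [3.26 0.78 1.51] M [ 0.225 -0.59  -0.019] q7 [ 0.18  0.61 -0.85  2.11  0.7   0.73 -0.06]
shift cm [ 0.11 -0.05  0.2 ]
turn deg [ 9.921e+01 -4.000e-02 -3.000e-02]
```

View pics/z17.png

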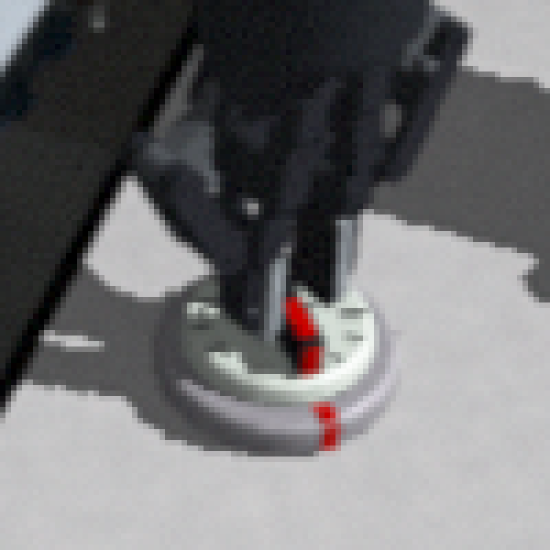

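```bash
for k in 1 2 3; do python3 -m creep '[0,0,0,-1.5,0,0,0.74,0,0,0,0,0,0,0.74]'|sed -n '1,4p'; python3 -c "
from h import *
s=state();print(s['force'].round(2),s['torque'].round(3))"; done;python3 - <<'E'
from h import *
b=snap('side','side14.png')['image']; a=snap('top','top14.png')['image']
cv2.imwrite('pics/z18.png',cv2.resize(b[220:320,290:390],None,fx=5.5,fy=5.5,interpolation=3)[...,::-1])
E
```

```text
time: 13.07
ee_pos: [0.4484, 0.1883, 0.049]
tool_rot: [0.374, 1.538, -0.373]
force: [3.2, 1.9, 2.0]
[3.24 1.9  1.98] [ 0.383 -0.538 -0.038]
time: 13.23
ee_pos: [0.4484, 0.1882, 0.049]
tool_rot: [0.353, 1.542, -0.352]
force: [2.8, 1.5, 2.0]
[2.75 1.51 1.95] [ 0.382 -0.541 -0.063]
time: 13.4
ee_pos: [0.4484, 0.1881, 0.049]
tool_rot: [0.332, 1.545, -0.332]
force: [1.8, 1.3, 2.0]
[1.8  1.3  1.97] [ 0.402 -0.569 -0.027]
```

View pics/z18.png

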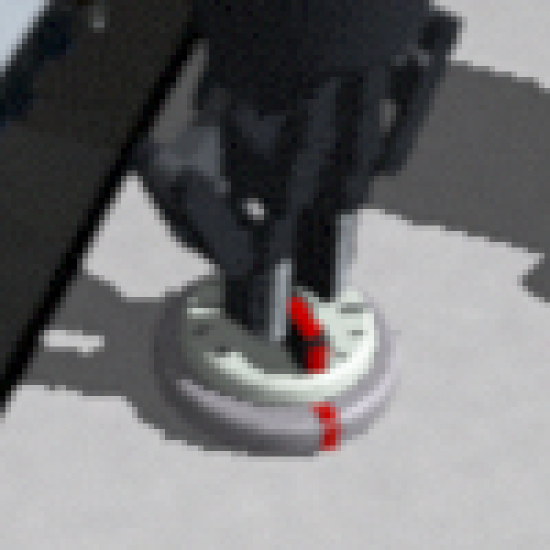

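```bash
python3 - <<'E'
from h import *
S=ld('side14')
f=lambda x,y,z:onz(S,290+x/5.5,220+y/5.5,z)
# base centre from side: ellipse extremes at z~.014
hsv=cv2.cvtColor(S['image'],cv2.COLOR_RGB2HSV)
m=(((hsv[...,0]<8)|(hsv[...,0]>172))&(hsv[...,1]>150)&(hsv[...,2]>90)).astype(np.uint8)
n,l,st,ce=cv2.connectedComponentsWithStats(m)
for i in range(1,n):
  if st[i,4]>3: print(st[i].tolist(),ce[i].round(2),((ce[i]-[290,220])*5.5).round(0))
c=np.array([.4490,.1915])
for nm,p in(('mark top',f(324,412,.016)),('mark side',f(329,437,.008)),('barend bottom',f(316,372,.026)),('barend top',f(316,345,.042)),('stripe mid top',f(306,318,.042))):
    d=p[:2]-c; print(nm,p.round(4),np.degrees(np.arctan2(d[1],d[0])).round(1),np.hypot(*d).round(4))
E
```

```text
[343, 274, 5, 8, 24] [344.71 277.42] [301. 316.]
[346, 283, 3, 5, 13] [347.   284.69] [314. 356.]
[348, 294, 3, 3, 6] [348.83 294.83] [324. 412.]
[349, 298, 2, 3, 6] [349.5 299. ] [327. 434.]
mark top [0.4241 0.2164 0.016 ] 135.1 0.0352
mark side [0.421  0.2189 0.008 ] 135.6 0.0392
barend bottom [0.4297 0.2096 0.026 ] 136.8 0.0264
barend top [0.4294 0.2137 0.042 ] 131.5 0.0296
stripe mid top [0.4365 0.2028 0.042 ] 137.9 0.0169
```

```bash
for k in 1 2 3; do python3 -m creep '[0,0,0,-1,0,0,0.74,0,0,0,0,0,0,0.74]'>/dev/null; python3 -c "
from h import *
s=state();print(s['time'],s['ee_pos'].round(4),s['force'].round(2),s['torque'].round(3),s['tool_rot'].round(3))"; done
```

```text
13.6667 [0.4486 0.1881 0.049 ] [3.27 1.35 1.97] [ 0.544 -0.662 -0.078] [ 0.319  1.547 -0.318]
13.8333 [0.4488 0.1882 0.049 ] [4.33 2.6  1.75] [ 0.616 -0.813 -0.128] [ 0.306  1.548 -0.304]
14.0 [0.449  0.1883 0.0491] [4.48 3.14 1.19] [ 0.68  -1.001 -0.087] [ 0.292  1.55  -0.29 ]
```

```bash
for k in 1 2; do python3 -m creep '[0,0,0,-1,0,0,0.74,0,0,0,0,0,0,0.74]'>/dev/null; python3 -c "
from h import *
s=state();print(s['time'],s['ee_pos'].round(4),s['force'].round(2),s['torque'].round(3),s['tool_rot'].round(3))"; done;python3 - <<'E'
from h import *
b=snap('side','side15.png')['image']; a=snap('top','top15.png')['image']
cv2.imwrite('pics/z19.png',cv2.resize(b[220:320,290:390],None,fx=5.5,fy=5.5,interpolation=3)[...,::-1])
E
```

```text
14.1667 [0.4492 0.1884 0.0491] [5.23 3.23 0.93] [ 0.696 -1.057 -0.165] [ 0.279  1.552 -0.276]
14.3333 [0.4494 0.1884 0.0492] [5.4  3.99 1.53] [ 0.745 -1.172 -0.081] [ 0.266  1.553 -0.263]
```

View pics/z19.png

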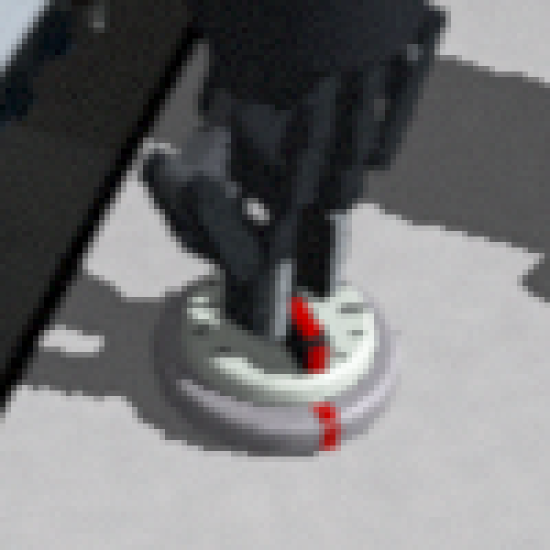

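The bar hasn't moved over the last 5° of tool turn, while the force rose from about 3 N to 6.7 N, so the dial is on its stop. I'll release it, lift away and check.

```bash
python3 -m creep '[0,0,0,3,0,0,0.74,0,0,0,4,0,0,0.74,0,0,0,4,0,0,0.74,0,0,0,0,0,0,0.74,-1,0,0,0,0,0,0.74,-2,0,0,0,0,0,0.74,-3,0,0,0,0,0,0.74,-3,0,0,0,0,0,0.74]'; python3 -m creep '[-3,0,0,0,0,0,0.74,-2,0,0,0,0,0,0.74,0,0,0,0,0,0,0.74,0,0,0,0,0,0,0.74]';python3 -c "
from h import *
need([.43,-.2,.2])"
```

```text
time: 15.1
ee_pos: [0.446, 0.1863, 0.139]
tool_rot: [0.409, 1.536, -0.417]
force: [0.6, 0.0, 0.1]
gripper_width: 0.0222
time: 15.43
ee_pos: [0.4477, 0.1869, 0.1893]
tool_rot: [0.413, 1.531, -0.416]
force: [-0.2, -0.4, -1.2]
gripper_width: 0.0221
t 15.4333 tcp [0.4477 0.1869 0.1893] tool axes rows x,y,z: [[-0.0, -0.002, -1.0], [0.505, 0.863, -0.002], [0.863, -0.505, 0.001]] w 0.0221 F [-0.24 -0.36 -1.2 ] M [-0.009  0.024  0.003] q7 [ 0.37  0.41 -1.05  2.    0.44  0.98  0.14]
shift cm [ -0.98 -34.29  17.99]
```

```bash
python3 -m creep '[-0.3,-2.9,2.2,0,0,0,0.74,-0.3,-2.9,2.2,0,0,0,0.74,-0.3,-2.9,2.2,0,0,0,0.74,0,-2.9,2.2,0,0,0,0.74,0,-2.9,2.2,0,0,0,0.74,0,-2.9,2.2,0,0,0,0.74,0,-2.9,2.2,0,0,0,0.74,0,-2.9,2.2,0,0,0,0.74]'; python3 -m creep '[0,-2.9,2.2,0,0,0,0.74,0,-2.9,2.2,0,0,0,0.74,0,-2.9,2.2,0,0,0,0.74,0,-2.9,2.2,0,0,0,0.74,0,0,0,0,0,0,0.74,0,0,0,0,0,0,0.74]';python3 - <<'E'
from h import *
need(None)
b=snap('side','side16.png')['image']; a=snap('top','top16.png')['image']
cv2.imwrite('pics/z20.png',cv2.resize(a[270:335,185:265],None,fx=6,fy=6,interpolation=3)[...,::-1])
cv2.imwrite('pics/z21.png',cv2.resize(b[180:310,220:370],None,fx=4.5,fy=4.5,interpolation=3)[...,::-1])
E
```

```text
time: 16.1
ee_pos: [0.4808, -0.1033, 0.1961]
tool_rot: [0.414, 1.536, -0.415]
force: [0.3, 0.3, 0.2]
gripper_width: 0.0221
time: 16.6
ee_pos: [0.4983, -0.248, 0.1954]
tool_rot: [0.419, 1.536, -0.418]
force: [-0.1, 0.3, 0.2]
gripper_width: 0.022
t 16.6 tcp [ 0.4983 -0.248   0.1954] tool axes rows x,y,z: [[-0.005, 0.003, -1.0], [0.509, 0.861, -0.0], [0.861, -0.509, -0.006]] w 0.022 F [-0.1   0.26  0.15] M [ 0.059  0.017 -0.049] q7 [ 1.11  0.51 -0.97  1.83  0.48  1.06  0.99]
```

View pics/z20.png

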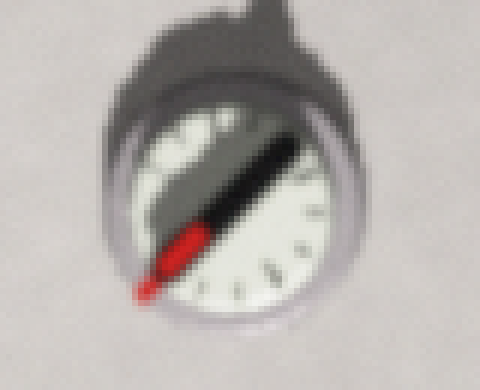

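View pics/z21.png

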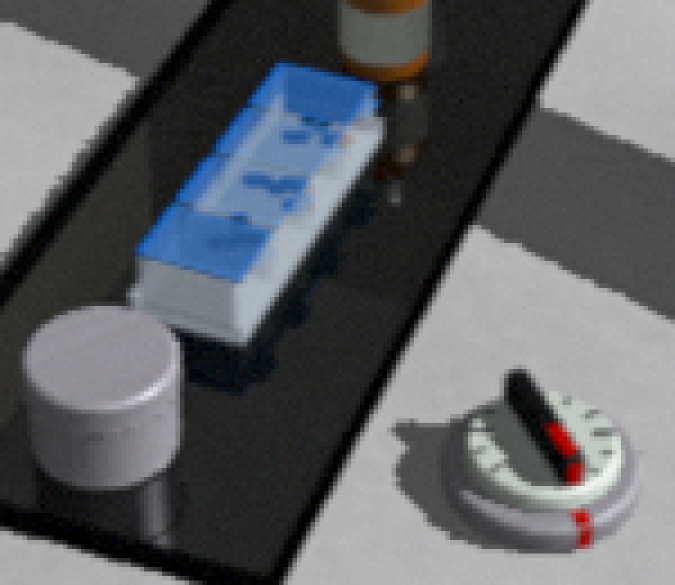

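View pics/top16.png

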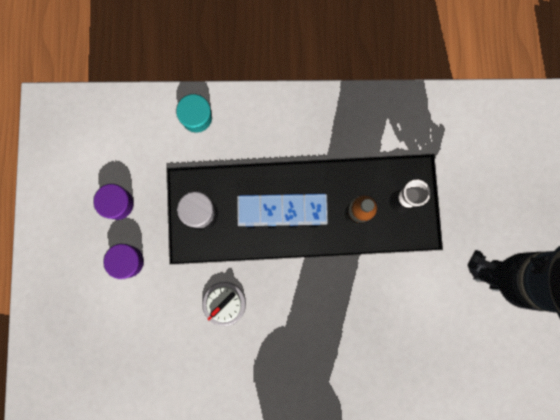

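```bash
python3 - <<'E'
from h import *
T=ld('top16');T0=ld('top0')
def ang(T):
    I=T['image'][285:325,200:245].astype(int); mx=I.max(2)
    hsv=cv2.cvtColor(T['image'],cv2.COLOR_RGB2HSV)[285:325,200:245]
    red=((hsv[...,0]<8)|(hsv[...,0]>172))&(hsv[...,1]>150)
    blk=(mx<60)
    n,l,st,ce=cv2.connectedComponentsWithStats(blk.astype(np.uint8)); k=1+np.argmax(st[1:,4]); v,u=np.nonzero(l==k)
    p=np.array([onz(T,a+200,b+285,.042)[:2] for a,b in zip(u,v)])
    c=p.mean(0); d=np.linalg.svd(p-c)[2][0]; d=d if d[1]>0 else -d
    return np.degrees(np.arctan2(d[1],d[0])),c,len(u)
print(ang(T0),ang(T))
mk=onz(T0,209.3,318.1,.014)[:2]
for ctr in([.4507,.1857],[.450,.185],[.4495,.187]):
    d=mk-ctr; print(mk,np.degrees(np.arctan2(d[1],d[0])))
print('base diff px',[np.abs(T['image'][y0:y1,x0:x1].astype(int)-T0['image'][y0:y1,x0:x1]).mean().round(2) for x0,y0,x1,y1 in((175,190,218,232),(262,190,330,230),(347,192,380,225),(397,175,434,212),(20,300,100,400))])
E
```

```text
(np.float64(49.98203620021972), array([0.44636976, 0.17693845]), 101) (np.float64(134.53255738776323), array([0.45904472, 0.17789731]), 100)
[0.42336219 0.21241917] 135.65568205877975
[0.42336219 0.21241917] 134.17188804675746
[0.42336219 0.21241917] 135.79858538170222
base diff px [np.float64(1.69), np.float64(1.63), np.float64(1.83), np.float64(3.66), np.float64(1.49)]
```

```bash
python3 -c "
from cell import close_job
print(close_job())"
```

```text
the job is handed in; nothing more can be done
None
```

I shut the one open pill box and turned the reminder timer back to its zero stop. The job is handed in, finishing at about 17 s of the 67 s allowed.

- **Lid:** I pushed it over from behind with the closed fingertips and pressed it down. It stopped with the fingertips 39 mm above the fridge top, under about 8 N. The side view afterwards shows it flush with the other three lids.
- **Timer:** I straddled the grip bar with the jaws partly open and turned anticlockwise. At the end the bar stayed still through another 5° of tool turn while the force rose to about 7 N, far below the 40 N limit. With the arm clear, the top view puts the bar at 134.5° and the red mark at 134–136°, so they agree within about 1.5° of the 4° allowed.
- **Everything else:** The organiser, tin and bottle look unchanged between the first and last top views. The egg cup's patch of the picture changed a little more, which I put down to the arm's shadow falling nearby. Nothing came close to it, and it stands where it was.
- **Disagreement:** My two camera views placed the timer's centre about 6 mm apart, mostly in y. I aimed between them, which left enough clearance for the jaws.

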